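# Pull the hold-open pin, park it, and shut the drying cabinet

## Task

Close up the drying cabinet: draw the red-gripped hold-open pin straight up out of its bore in the yellow bracket and park it in the notch in the bracket's side, upright, at the back of the notch, with its collar down on the bracket, and let go of it. Then push the blue door shut until it snaps home on its catch, leaving the pin parked. Leave the tin, bowl, wood block and chisel on the bench where they are.

Things in the scene. Friction and masses are not known exactly. Their poses are not given: they have to be found in the camera images.
- pin: Hold-open pin, upright in the bore at the start; 0.14 to 0.28 kg. Origin: centre of its collar's underside, z up the pin. Below: round steel shank 16 mm diameter, 70 mm long, tapered foot. Above: collar 36 mm diameter, 6 mm thick, then a red cylindrical grip 24 mm diameter, 6 to 50 mm above the origin. While it is in the bore the door is stopped by it at about 0.7 rad.
- cabinet: Grey steel drying cabinet fixed to the bench. Origin: centre of its underside; x -100 (open front, towards the robot) to 100 mm, y -130 to 130, roof at z 145. A yellow bracket on the roof (foot x -100 to -40, y 25 to 125) carries a plate (z 165 to 185) that juts out over the front: x -180 to -40 for y 25 to 125, x -180 to -120 for y 125 to 170. Two screw heads stand 5 mm up at x -60.
- bore (a point): Centre of the bore's mouth on the bracket's top face, 185 mm above the bench; cabinet x -150, y 50 mm. Vertical bore, 18 mm diameter, through the 20 mm plate. Axes as the cabinet.
- notch (a point): Place of the parked pin's axis on the bracket's top face, 185 mm above the bench; cabinet x -150, y 145 mm. Axes as the cabinet. The notch is a straight slot 20 mm wide (along x), through the 20 mm plate, open to +y at the plate's edge 25 mm from this point; its flat back lies 10 mm to -y. Plate stands 20 mm wide either side of the slot.
- hinge (a point): On the door's vertical hinge line, level with the door's top edge (155 mm above the bench); cabinet x -100, y 120 mm. Axes as the cabinet. The door's inner face lies in the hinge line, the panel is 16 mm thick, 232 mm wide, 15 to 155 mm above the bench; shut, it covers cabinet y 120 to -112.
- door (a joint): Opening angle of the blue door, rad: 0 shut, grows as the free edge swings out to cabinet -x; starts at 0.85 to 1.1, at most 1.3. A sprung roller catch resists from 0.065 rad (some 5 N at the free edge) and below 0.027 rad pulls the door home to 0. A small knob stands 28 mm off the outer face, 205 mm from the hinge, 60 mm above the bench.
- door_edge (a point): Top corner of the door's free edge on its outer face, 155 mm above the bench, 232 mm from the hinge; moves with the door.
- wax_tin: Bystander: tin, 72 mm diameter, 70 mm tall. Origin: centre of underside.
- bowl: Bystander: wooden bowl, 110 mm wide, 50 mm tall. Origin: centre of underside.
- billet: Bystander: pale wood block 90 x 60 x 50 mm. Origin: centre of underside.
- chisel: Bystander: wood-handled chisel 220 mm long, lying. Origin: under its middle, at bench height.
There are look-alikes about, which are no part of the job. What is shaped like the pin but purple is not meant.

How it is judged:
By the outcome, as a careful person would: the job done as asked, in the order asked, and still so for the second after the job is handed in, with the robot touching nothing.
It also fails if it takes over 56 s, if anything falls off the work surface, if the arm or the gripper's body presses on something with over 40 N, if the wrist force passes 120 N, or if a joint passes its speed limit or range.

## Robot

A 6-joint arm with a two-finger parallel gripper is mounted at the origin on the work surface. World frame = base frame: x ahead of the robot, y to its left, z up, the work surface at z = 0. Lengths are in mm, angles in rad, forces in N, time in s.
With the tool pointing down it reaches from about 275 to 750 mm from the base axis. Payload 10.2 kg.
Tool frame: the origin (TCP) lies between the finger pads; the fingertips stand 25 mm ahead of it and the grasp point (between the pads) lies 6 mm ahead of it; z points along the fingers, y is the line along which they close (so a half turn about z gives the same grasp; the last joint's range is limited). The gripper opens to 85 mm and grips with 20 to 120 N. Pads are 22 mm wide; open, the fingers measure 114 mm over their backs; the gripper's body (76 mm by 85 mm) begins 54 mm behind the grasp point. The pads swing forward as they close: fully open they stand 13 mm farther back than shut.
Start: joints at [1.104, 0.313, 1.498, -0, 1.331, -0.223], TCP at [126.743, 509.477, 220.594] pointing down, gripper open.
Joint ranges: [-2.94, 2.94], [-0.97, 2.17], [0.19, 2.56], [-1.23, 4.37], [0.02, 3.11], [-2.88, 2.88]. Speed limits (rad/s): [2.39, 2.39, 3.01, 3.14, 3.14, 3.14].

## Interface

Orientations are given as a unit quaternion [w, x, y, z].
In Python, from rig import ctrl, eyes, finish_job gives the robot as it stands.
- The arm moves only by the tool step_arm, never from a script. Its argument "increments" is a list of rows, each an object of numbers: "dx", "dy", "dz": the shift along the tool's x, y, z in units of 25 mm (1.0 is 25 mm); "wx", "wy", "wz": the turn, a rotation vector about the tool's x, y, z in units of 6 degrees (1.0 is 6 degrees). A call has 1 to 5 rows; each row shifts and turns the commanded pose from where the row before left it, along the tool's axes as they then stand; what a row does not reach is not made up. A row lasts 1/10 s, in which the tool goes at most 50 mm and 8.59 degrees, less where a joint would pass 70% of its speed; a pose out of reach is approached as far as the arm can. A call is refused whole if a number of a shift passes 1 or a number of a turn 1, either way. A call with a gripper value outside its range is refused whole. "fingers" is the finger opening in mm, from 0 to 85.4, set as the call begins (left out, the last holds). The fingers move at their own pace and stop on an object; "squeeze" is the grip in N (left out, the last holds). Time passes only in rows, so rows that do not move let the fingers close. It gives the time, the measured TCP pose, the force, the opening and the grip force at its end, in the units of the state.
- ctrl.sense(): the state, without advancing time (a new reading comes with each control period).
- eyes.capture(name): name is "scene" or "top" or "wrist"; returns a dict with "frame" (400x640x3 uint8, blue, green, red), "fx", "fy", "cx", "cy" (pixels), "k1" (the pictures are not rectified: a ray, as slopes to the right and down, at radius r is drawn at 1 + k1 r^2 times it, then the intrinsics apply), "R" (3x3) and "t" (3): a world point X has camera coordinates R X + t; the wrist camera has in their place "tool_from_camera" (4x4, takes a point from camera to tool coordinates, whose origin is the TCP and whose axes are the flange's). Camera axes: x right, y down, z forward; pixel columns grow to the right and rows downward; lengths in mm; the calibration is good to about 2 mm. A picture is of the moment at which its call begins: read the wrist's pose just before it. There is no depth.
- finish_job(): hands the job in; it is judged then, once.
Trained networks look in the newest picture that a camera, given by its name, has taken for a name from the list of things; names that differ only in an ending like _2 or _b are one class to them, and where a whole thing is asked for, a point or a joint stands for the part that bears it (a point fixed in the world has none). Each returns a list of dicts, best first, with "p" (0 to 1); they miss things now and then, are a little off and sometimes report something else, mostly with a low value. They report only what shows in the picture. A call takes as long as a camera call. They do not tell look-alikes from the thing itself.
- eyes.cut_out(camera, label): "mask" (400x640 bool, what is visible of it).
- eyes.landmark_of(camera, label): "point" ([x, y, z] in mm, in the coordinates of the camera as it stood for that picture, good to about 4 mm: a listed point, or the origin of a listed thing).
The state is a dict: "time_s": time; "joints": joint angles; "dq": joint speeds; "tau": joint torques, N m; "eef_pos": TCP position; "ee_rot": TCP orientation; "force": force on the tool from outside, world axes, zero at the start; "wrist_torque": the same for the moment, N m; "grip_width": opening from 0.0 (shut) to 1.0 (fully open); "grip_force": force on a finger pad.
Only numpy, scipy, OpenCV 4.12 (cv2) and the standard library are available. Lean on these libraries where they do the work, as an engineer would, in place of code of your own. Each camera call takes 0.05 s, during which the arm holds its last target. There are 200 camera calls.

## Working session

There is one attempt and no reset: what is moved stays moved. The work goes in short steps, Python scripts to look and compute and a tool call to move; the robot and the scene stay as the last step left them, time stands still between calls to the robot, and variables do not carry over. Pictures are saved under pics/ and viewed, at most 12 in all, crops included, and the job is handed in when it is done.

Besides the shell and the picture viewer there is one more tool, called as name(argument=value, ...) on one line, values as JSON. step_arm: Moves the arm, as the interface text tells. Its arguments: {"type":"object","properties":{"increments":{"type":"array"},"fingers":{"type":"number"},"squeeze":{"type":"number"}},"required":["increments"]}

```bash
mkdir -p pics; cat > h.py <<'E'
import numpy as np, cv2
from rig import ctrl, eyes, finish_job
from scipy.spatial.transform import Rotation as Ro
def rot(q): return Ro.from_quat([q[1],q[2],q[3],q[0]]).as_matrix()
def toworld(c,p,s):
    p=np.array(p,float)
    if "R" in c: return np.array(c["R"]).T@(p-np.array(c["t"]))
    T=np.array(c["tool_from_camera"]); q=T[:3,:3]@p+T[:3,3]
    return rot(s["ee_rot"])@q+np.array(s["eef_pos"])
def proj(c,X,s=None):
    X=np.array(X,float)
    if "R" in c: p=np.array(c["R"])@X+np.array(c["t"])
    else:
        T=np.array(c["tool_from_camera"]); q=rot(s["ee_rot"]).T@(X-np.array(s["eef_pos"])); p=T[:3,:3].T@(q-T[:3,3])
    a=p[:2]/p[2]; a=a*(1+c["k1"]*(a@a)); return np.array([c["fx"]*a[0]+c["cx"],c["fy"]*a[1]+c["cy"]])
def pix2z(c,uv,z,s=None):
    from scipy.optimize import fsolve
    return fsolve(lambda xy: proj(c,[xy[0],xy[1],z],s)-uv,[450,0])
E
python3 - <<'E'
from h import *
s=ctrl.sense(); print(s["time_s"],s["eef_pos"],s["ee_rot"])
for cam in ["scene","top"]:
    c=eyes.capture(cam); cv2.imwrite(f"pics/{cam}0.png",c["frame"])
    for l in ["pin","cabinet","bore","notch","hinge","door_edge","wax_tin","bowl","billet","chisel"]:
        print(cam,l,[(round(d["p"],2),toworld(c,d["point"],s).round(0).tolist(),proj(c,toworld(c,d["point"],s)).round().tolist()) for d in eyes.landmark_of(cam,l)[:3]])
E
```

```text
0.0 [126.59964547 509.22965108 220.01807484] [-2.41186926e-04  1.21589888e-01  9.92580198e-01 -6.25341721e-04]
scene pin [(0.62, [465.0, 51.0, 74.0], [358.0, 199.0]), (0.53, [533.0, 56.0, 69.0], [357.0, 219.0]), (0.51, [610.0, -70.0, 182.0], [303.0, 205.0])]
scene cabinet [(0.88, [748.0, -141.0, -2.0], [268.0, 287.0])]
scene bore [(0.8, [608.0, -72.0, 186.0], [303.0, 204.0]), (0.2, [747.0, -139.0, 0.0], [268.0, 286.0])]
scene notch [(0.62, [623.0, 28.0, 185.0], [341.0, 215.0]), (0.23, [610.0, -67.0, 185.0], [304.0, 205.0])]
scene hinge [(0.84, [671.0, -6.0, 156.0], [324.0, 235.0])]
scene door_edge [(0.65, [458.0, -106.0, 152.0], [304.0, 171.0])]
scene wax_tin [(0.82, [607.0, 371.0, -1.0], [468.0, 275.0])]
scene bowl [(0.55, [457.0, 318.0, 2.0], [448.0, 227.0])]
scene billet [(0.86, [503.0, -460.0, -2.0], [194.0, 201.0])]
scene chisel [(0.72, [365.0, 427.0, 1.0], [485.0, 210.0])]
top pin [(0.56, [533.0, 55.0, 69.0], [308.0, 219.0]), (0.43, [461.0, 50.0, 72.0], [310.0, 240.0]), (0.42, [607.0, -69.0, 184.0], [344.0, 193.0])]
top cabinet [(0.88, [742.0, -139.0, -0.0], [361.0, 164.0])]
top bore [(0.67, [359.0, 426.0, -1.0], [206.0, 271.0]), (0.64, [607.0, -74.0, 181.0], [346.0, 193.0])]
top notch [(0.67, [622.0, 25.0, 182.0], [316.0, 189.0])]
top hinge [(0.59, [668.0, -12.0, 152.0], [327.0, 177.0])]
top door_edge [(0.79, [455.0, -106.0, 160.0], [356.0, 239.0]), (0.42, [610.0, 368.0, 1.0], [223.0, 201.0])]
top wax_tin [(0.82, [610.0, 369.0, 0.0], [223.0, 201.0]), (0.49, [500.0, -460.0, 0.0], [451.0, 228.0])]
top bowl [(0.77, [458.0, 316.0, 3.0], [237.0, 243.0])]
top billet [(0.98, [502.0, -461.0, 2.0], [452.0, 227.0])]
top chisel [(0.83, [359.0, 427.0, -4.0], [206.0, 271.0]), (0.27, [619.0, 22.0, 183.0], [317.0, 190.0])]
```

View pics/scene0.png

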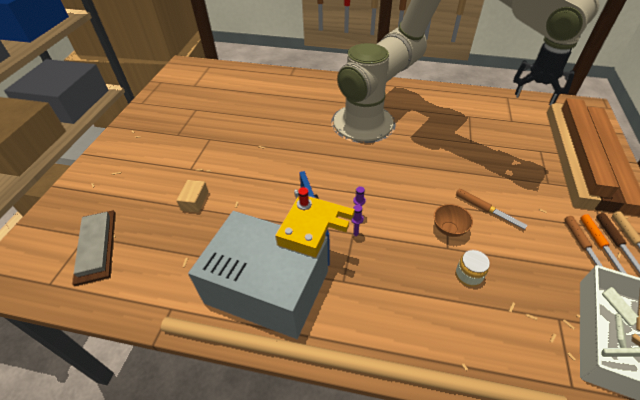

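View pics/top0.png

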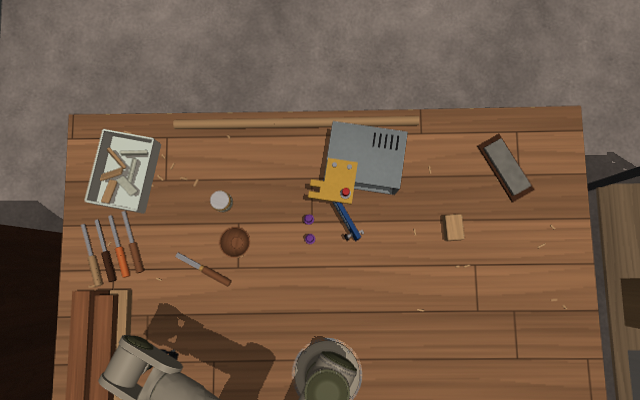

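The scene view shows the red pin upright in the yellow bracket at (303,199). The two purple look-alikes are at (358,195) and (357,222), free-standing in front of the notch. Red on the bracket bore fits the description, and I'll confirm it with a wrist crop. The blue door is open towards the robot, with its edge at about (304,172). In the top view the pin is at (345,192), the notch at (315,189) and the door edge at (356,239).

```bash
cat >> h.py <<'E'
def plan(p,yaw=None):
    """tool-axis shift (in 25 mm units) and wz (6 deg units) to TCP p with tool y at world angle yaw"""
    s=ctrl.sense(); R=rot(s["ee_rot"]); d=R.T@(np.array(p)-s["eef_pos"])/25
    y=np.arctan2(R[1,1],R[0,1]); o={"t":round(s["time_s"],2),"pos":np.round(s["eef_pos"],1).tolist(),"d":d.round(2).tolist(),"ydeg":round(np.degrees(y),2),"tilt":np.degrees(R[:2,2]).round(2).tolist()}
    if yaw is not None: o["wz"]=round(-np.degrees(yaw-y)/6,3)
    print(o,"F",np.round(s["force"],1),"grip",round(s["grip_width"],3),np.round(s["grip_force"],1))
E
python3 - <<'E'
from h import *
from scipy.optimize import least_squares
m={(0,0):[(748,-141),(742,-139)],(-150,50):[(608,-72),(607,-74)],(-150,145):[(623,28),(622,25)],(-100,120):[(671,-6),(668,-12)]}
f=lambda v:[e for k,ps in m.items() for p in ps for e in (v[:2]+np.array([[np.cos(v[2]),-np.sin(v[2])],[np.sin(v[2]),np.cos(v[2])]])@k-p)]
r=least_squares(f,[745,-140,-.14]); print(r.x,np.round(r.fun,1))
c=eyes.capture("wrist"); print(np.round(c["tool_from_camera"],3),c["fx"],c["cx"],c["cy"])
plan([540,-30,380],np.pi/2+r.x[2])
E
```

```text
[ 7.47437841e+02 -1.42425285e+02 -1.58542705e-01] [-0.6 -1.4  5.4 -3.4 -0.8  2.6  0.2  4.6 -0.8 -3.6  0.2 -0.6 -3.4 -2.1
 -0.4  3.9]
[[  -0.      -0.954   -0.299   76.491]
 [   1.      -0.      -0.      -1.109]
 [  -0.      -0.299    0.954 -152.912]
 [   0.       0.       0.       1.   ]] 276.4351693940111 317.7370655827944 198.8511846118486
{'t': 1.15, 'pos': [126.8, 509.5, 220.6], 'd': [-21.25, -16.95, -6.38], 'ydeg': np.float64(76.03), 'tilt': [-0.0, -0.0], 'wz': np.float64(-0.814)} F [-0.1 -0.7  0.5] grip 1.001 0.0
```

step_arm(increments=[{"dx": -0.95, "dy": -0.77, "dz": -0.8, "wz": -0.4}, {"dx": -0.95, "dy": -0.77, "dz": -0.8, "wz": -0.4}, {"dx": -0.95, "dy": -0.77, "dz": -0.8}, {"dx": -0.95, "dy": -0.77, "dz": -0.8}, {"dx": -0.95, "dy": -0.77, "dz": -0.8}])

```text
invalid input at $.increments[0]: expected keys dx, dy, dz, wx, wy, wz
```

step_arm(increments=[{"dx": -0.95, "dy": -0.77, "dz": -0.8}, {"dx": -0.95, "dy": -0.77, "dz": -0.8}, {"dx": -0.95, "dy": -0.77}, {"dx": -0.95, "dy": -0.77}, {"dx": -0.95, "dy": -0.77}])

```text
invalid input at $.increments[0]: expected keys dx, dy, dz, wx, wy, wz
```

step_arm(increments=[{"dx": -0.95, "dy": -0.77}, {"dx": -0.95, "dy": -0.77}, {"dx": -0.95, "dy": -0.77}, {"dx": -0.95, "dy": -0.77}, {"dx": -0.95, "dy": -0.77}])

```text
invalid input at $.increments[0]: expected keys dx, dy, dz, wx, wy, wz
```

step_arm(increments=[{"dx": -0.95, "dy": -0.77}, {"dx": -0.95, "dy": -0.77}, {"dx": -0.95, "dy": -0.77}, {"dx": -0.95, "dy": -0.77}, {"dx": -0.95, "dy": -0.77}])

```text
invalid input at $.increments[0]: expected keys dx, dy, dz, wx, wy, wz
```

step_arm(increments=[{"dx": -0.9, "dy": -0.7}, {"dx": -0.5, "dy": -0.5}, {"dx": 0}, {"dx": 0}])

```text
invalid input at $.increments[0]: expected keys dx, dy, dz, wx, wy, wz
```

```bash
python3 - <<'E'
from h import *
plan([560,-40,370],np.pi/2-.1585)
s=ctrl.sense()
c=eyes.capture("wrist"); cv2.imwrite("pics/w1.png",c["frame"])
for l in ["pin","cabinet","bore","notch","hinge","door_edge"]:
    print(l,[(round(d["p"],2),toworld(c,d["point"],s).round(1).tolist(),proj(c,toworld(c,d["point"],s),s).round().tolist()) for d in eyes.landmark_of("wrist",l)[:3]])
E
```

```text
{'t': 1.15, 'pos': [126.8, 509.5, 220.6], 'd': [-22.12, -17.15, -5.98], 'ydeg': np.float64(76.03), 'tilt': [-0.0, -0.0], 'wz': np.float64(-0.815)} F [-0.1 -0.7  0.5] grip 1.001 0.0
pin []
cabinet []
bore []
notch []
hinge []
door_edge []
```

step_arm(increments=[{"dx": -0.95, "dy": -0.75, "dz": -0.8, "wx": 0, "wy": 0, "wz": -0.4}, {"dx": -0.95, "dy": -0.75, "dz": -0.8, "wx": 0, "wy": 0, "wz": -0.4}, {"dx": -0.95, "dy": -0.75, "dz": -0.8, "wx": 0, "wy": 0, "wz": 0}, {"dx": -0.95, "dy": -0.75, "dz": -0.8, "wx": 0, "wy": 0, "wz": 0}, {"dx": -0.95, "dy": -0.75, "dz": -0.8, "wx": 0, "wy": 0, "wz": 0}])

```text
time_s: 2.0
eef_pos: [226.7, 394.5, 321.5]
ee_rot: [0.0, 0.08, 0.997, 0.0]
force: [0.4, 0.2, -0.1]
grip_width: 1.0
grip_force: 0.0
```

step_arm(increments=[{"dx": -0.95, "dy": -0.8, "dz": -0.8, "wx": 0, "wy": 0, "wz": 0}, {"dx": -0.95, "dy": -0.8, "dz": -0.8, "wx": 0, "wy": 0, "wz": 0}, {"dx": -0.95, "dy": -0.8, "dz": 0, "wx": 0, "wy": 0, "wz": 0}, {"dx": -0.95, "dy": -0.8, "dz": 0, "wx": 0, "wy": 0, "wz": 0}, {"dx": -0.95, "dy": -0.8, "dz": 0, "wx": 0, "wy": 0, "wz": 0}])

```text
time_s: 2.5
eef_pos: [328.1, 276.8, 360.8]
ee_rot: [0.0, 0.08, 0.997, 0.0]
force: [1.1, 0.8, -0.1]
grip_width: 1.0
grip_force: 0.0
```

step_arm(increments=[{"dx": -0.95, "dy": -0.8, "dz": 0, "wx": 0, "wy": 0, "wz": 0}, {"dx": -0.95, "dy": -0.8, "dz": 0, "wx": 0, "wy": 0, "wz": 0}, {"dx": -0.95, "dy": -0.8, "dz": 0, "wx": 0, "wy": 0, "wz": 0}, {"dx": -0.95, "dy": -0.8, "dz": 0, "wx": 0, "wy": 0, "wz": 0}, {"dx": -0.95, "dy": -0.8, "dz": 0, "wx": 0, "wy": 0, "wz": 0}])

```text
time_s: 3.0
eef_pos: [429.4, 159.1, 360.7]
ee_rot: [0.0, 0.08, 0.997, 0.0]
force: [0.6, 1.0, 0.3]
grip_width: 1.001
grip_force: 0.0
```

step_arm(increments=[{"dx": -0.95, "dy": -0.8, "dz": 0, "wx": 0, "wy": 0, "wz": 0}, {"dx": -0.95, "dy": -0.8, "dz": 0, "wx": 0, "wy": 0, "wz": 0}, {"dx": -0.95, "dy": -0.8, "dz": 0, "wx": 0, "wy": 0, "wz": 0}, {"dx": 0, "dy": 0, "dz": 0, "wx": 0, "wy": 0, "wz": 0}])

```text
time_s: 3.4
eef_pos: [491.0, 87.3, 359.7]
ee_rot: [-0.001, 0.082, 0.997, -0.0]
force: [-0.2, 0.4, 0.1]
grip_width: 1.0
grip_force: 0.0
```

```bash
python3 - <<'E'
from h import *
plan([560,-40,370],np.pi/2-.1585)
E
```

```text
{'t': 3.4, 'pos': [491.0, 87.3, 359.7], 'd': [-3.55, -4.58, -0.42], 'ydeg': np.float64(80.64), 'tilt': [-0.08, -0.03], 'wz': np.float64(-0.046)} F [-0.2  0.4  0.1] grip 1.0 0.0
```

step_arm(increments=[{"dx": -0.7, "dy": -0.9, "dz": 0, "wx": 0, "wy": 0, "wz": 0}, {"dx": -0.7, "dy": -0.9, "dz": 0, "wx": 0, "wy": 0, "wz": 0}, {"dx": -0.7, "dy": -0.9, "dz": 0, "wx": 0, "wy": 0, "wz": 0}, {"dx": -0.7, "dy": -0.9, "dz": 0, "wx": 0, "wy": 0, "wz": 0}, {"dx": -0.7, "dy": -0.9, "dz": 0, "wx": 0, "wy": 0, "wz": 0}])

```text
time_s: 3.9
eef_pos: [558.2, -35.6, 360.8]
ee_rot: [0.0, 0.08, 0.997, 0.0]
force: [0.7, 0.0, 0.4]
grip_width: 0.999
grip_force: 0.0
```

step_arm(increments=[{"dx": 0, "dy": 0, "dz": 0, "wx": 0, "wy": 0, "wz": 0}, {"dx": 0, "dy": 0, "dz": 0, "wx": 0, "wy": 0, "wz": 0}])

```text
time_s: 4.1
eef_pos: [557.8, -34.8, 360.5]
ee_rot: [-0.0, 0.08, 0.997, 0.0]
force: [0.2, 0.0, 0.3]
grip_width: 1.0
grip_force: 0.0
```

```bash
python3 - <<'E'
from h import *
plan([560,-40,370],np.pi/2-.1585)
s=ctrl.sense()
c=eyes.capture("wrist"); cv2.imwrite("pics/w1.png",c["frame"])
for l in ["pin","cabinet","bore","notch","hinge","door_edge"]:
    print(l,[(round(d["p"],2),toworld(c,d["point"],s).round(1).tolist(),proj(c,toworld(c,d["point"],s),s).round().tolist()) for d in eyes.landmark_of("wrist",l)[:3]])
E
```

```text
{'t': 4.1, 'pos': [557.8, -34.8, 360.5], 'd': [-0.12, -0.19, -0.38], 'ydeg': np.float64(80.82), 'tilt': [-0.02, 0.03], 'wz': np.float64(-0.016)} F [0.2 0.  0.3] grip 1.0 0.0
pin [(0.97, [607.9, -70.8, 183.7], [297.0, 220.0]), (0.61, [464.5, 47.7, 67.6], [362.0, 93.0]), (0.6, [532.2, 59.4, 71.6], [375.0, 137.0])]
cabinet [(0.43, [460.8, 316.3, 2.1], [509.0, 70.0])]
bore [(0.76, [613.4, -66.2, 181.6], [301.0, 223.0])]
notch [(0.77, [622.5, 20.4, 184.5], [369.0, 220.0]), (0.39, [500.7, -454.3, 3.3], [97.0, 163.0])]
hinge [(0.59, [667.8, -9.6, 153.5], [348.0, 244.0])]
door_edge [(0.76, [459.2, -105.8, 154.4], [249.0, 105.0])]
```

View pics/w1.png

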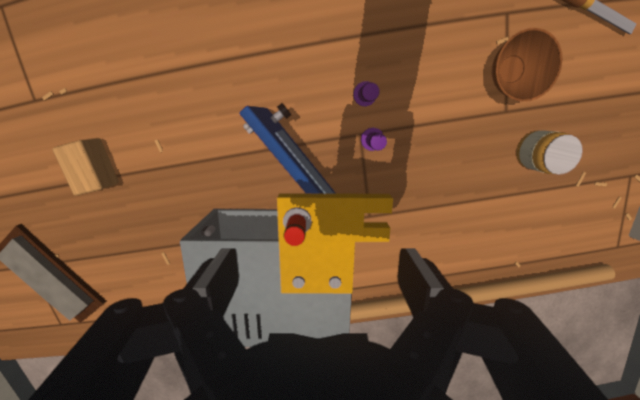

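The wrist view confirms the red pin in the yellow bracket at (296,225). The purple pins stand off the bracket at (367,93) and (374,139), and the notch opens to the right at about (375,217). The crop below confirms the choice and gives the edges for the yaw.

```bash
python3 - <<'E'
from h import *
from scipy.optimize import minimize
s=ctrl.sense()
c=eyes.capture("wrist"); f=c["frame"]
hsv=cv2.cvtColor(f,cv2.COLOR_BGR2HSV)
m=cv2.inRange(hsv,(19,150,50),(33,255,255)); m[:185]=0;m[305:]=0;m[:,:265]=0;m[:,405:]=0
# fill pin & screws regions: ignore
ign=np.zeros_like(m); cv2.circle(ign,(296,228),20,255,-1); cv2.circle(ign,(298,283),8,255,-1); cv2.circle(ign,(335,283),8,255,-1)
K=4
out=[(-180,25),(-40,25),(-40,125),(-120,125),(-120,170),(-140,170),(-140,135),(-160,135),(-160,170),(-180,170)]
def render(v):
    C,S=np.cos(v[2]),np.sin(v[2]); im=np.zeros((400*K,640*K),np.uint8)
    W=lambda p,z: proj(c,[v[0]+C*p[0]-S*p[1],v[1]+S*p[0]+C*p[1],z],s)
    P=lambda p,z: np.round((W(p,z)+.5)*K*16).astype(np.int32)
    poly=lambda pts: cv2.fillPoly(im,[np.array(pts)],255,shift=4)
    for a,b in zip(out,out[1:]+out[:1]): poly([P(a,185),P(b,185),P(b,165),P(a,165)])
    poly([P(a,185) for a in out])
    return cv2.resize(im,(640,400),interpolation=cv2.INTER_AREA)
w=(ign==0).astype(float); mm=m/255.
cost=lambda v:(w*np.abs(render(v)/255.-mm)).sum()
best=min((minimize(lambda q:cost([q[0],q[1],q[2]/100]),[747+a,-142+b,-15.8+d],method="Nelder-Mead",options=dict(initial_simplex=np.array([[747+a,-142+b,-15.8+d]]*4)+np.vstack([[0,0,0],np.diag([4,4,4])]))) for a,b,d in [(0,0,0),(-3,2,1),(3,-3,-2)]),key=lambda r:r.fun)
v=best.x*[1,1,.01]; print(v,best.fun,m.sum()/255)
C,S=np.cos(v[2]),np.sin(v[2]); 
for n,p in dict(bore=(-150,50),notch=(-150,145),hinge=(-100,120)).items(): print(n,round(v[0]+C*p[0]-S*p[1],1),round(v[1]+S*p[0]+C*p[1],1))
o=f.copy(); r=render(v); cs,_=cv2.findContours((r>127).astype(np.uint8),cv2.RETR_EXTERNAL,cv2.CHAIN_APPROX_NONE)
o=cv2.resize(f[185:305,265:405],None,fx=5,fy=5,interpolation=cv2.INTER_CUBIC)
for k in cs: cv2.polylines(o,[((k-[265,185])*5+2).astype(np.int32)],True,(255,0,255),1)
cv2.imwrite("pics/crop1.png",o)
E
```

```text
[ 7.48113323e+02 -1.44198788e+02 -1.57501641e-01] 288.5019607843137 7657.0
bore 607.8 -71.3
notch 622.7 22.5
hinge 668.2 -10.0
```

View pics/crop1.png

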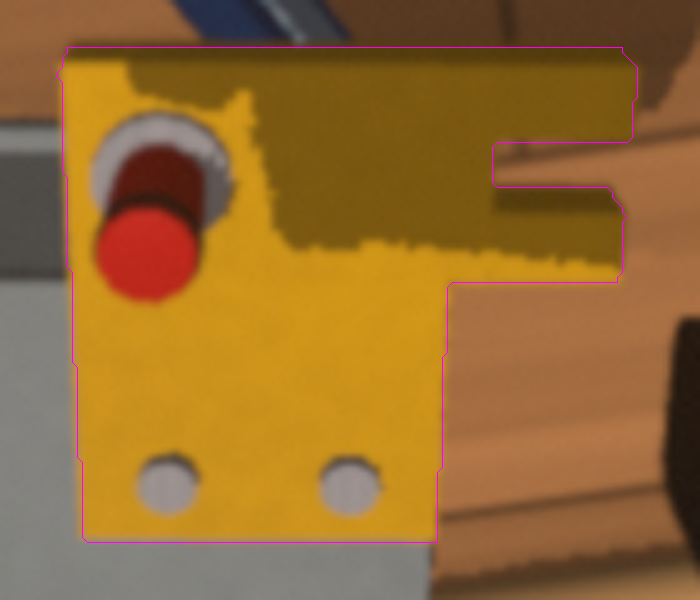

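The enlarged crop confirms the red grip over its grey collar at (155,200) in the crop, and the fitted outline matches the bracket all round. The notch's back is at about (493,165). I'll go in above the pin.

```bash
python3 - <<'E'
from h import *
plan([607.8,-71.3,223],np.pi/2-.1575)
E
```

```text
{'t': 4.5, 'pos': [557.8, -34.9, 360.8], 'd': [-2.2, -1.12, 5.51], 'ydeg': np.float64(80.86), 'tilt': [0.01, -0.0], 'wz': np.float64(-0.019)} F [0.3 0.  0.6] grip 0.999 0.0
```

step_arm(increments=[{"dx": -0.7, "dy": -0.4, "dz": 0.5, "wx": 0, "wy": 0, "wz": -0.02}, {"dx": -0.7, "dy": -0.4, "dz": 0.8, "wx": 0, "wy": 0, "wz": 0}, {"dx": -0.8, "dy": -0.32, "dz": 0.7, "wx": 0, "wy": 0, "wz": 0}, {"dx": 0, "dy": 0, "dz": 0, "wx": 0, "wy": 0, "wz": 0}])

```text
time_s: 4.9
eef_pos: [608.2, -72.5, 307.1]
ee_rot: [-0.003, 0.079, 0.997, 0.001]
force: [-0.3, -0.6, -0.6]
grip_width: 0.998
grip_force: 0.0
```

```bash
python3 - <<'E'
from h import *
plan([607.8,-71.3,223],np.pi/2-.1575)
E
```

```text
{'t': 4.9, 'pos': [608.2, -72.5, 307.1], 'd': [0.01, 0.04, 3.36], 'ydeg': np.float64(80.89), 'tilt': [-0.3, 0.09], 'wz': np.float64(-0.014)} F [-0.3 -0.6 -0.6] grip 0.998 0.0
```

step_arm(increments=[{"dx": 0, "dy": 0, "dz": 0.9, "wx": 0, "wy": 0, "wz": 0}, {"dx": 0, "dy": 0, "dz": 0.9, "wx": 0, "wy": 0, "wz": 0}, {"dx": 0, "dy": 0, "dz": 0.9, "wx": 0, "wy": 0, "wz": 0}, {"dx": 0, "dy": 0, "dz": 0.8, "wx": 0, "wy": 0, "wz": 0}, {"dx": 0, "dy": 0, "dz": 0, "wx": 0, "wy": 0, "wz": 0}])

```text
time_s: 5.4
eef_pos: [606.7, -70.9, 221.5]
ee_rot: [-0.002, 0.079, 0.997, 0.0]
force: [0.4, 0.4, -0.0]
grip_width: 0.998
grip_force: 0.0
```

```bash
python3 - <<'E'
from h import *
plan([607.8,-71.3,223],np.pi/2-.1575)
E
```

```text
{'t': 5.4, 'pos': [606.7, -70.9, 221.5], 'd': [-0.04, -0.01, -0.06], 'ydeg': np.float64(80.97), 'tilt': [-0.21, 0.07], 'wz': np.float64(-0.0)} F [ 0.4  0.4 -0. ] grip 0.998 0.0
```

step_arm(increments=[{"dx": 0, "dy": 0, "dz": 0, "wx": 0, "wy": 0, "wz": 0}, {"dx": 0, "dy": 0, "dz": 0, "wx": 0, "wy": 0, "wz": 0}, {"dx": 0, "dy": 0, "dz": 0, "wx": 0, "wy": 0, "wz": 0}, {"dx": 0, "dy": 0, "dz": 0, "wx": 0, "wy": 0, "wz": 0}, {"dx": 0, "dy": 0, "dz": 0, "wx": 0, "wy": 0, "wz": 0}], fingers=10, squeeze=60)

```text
time_s: 5.9
eef_pos: [608.6, -71.3, 225.0]
ee_rot: [0.002, 0.079, 0.997, 0.0]
force: [-0.2, 9.5, 20.6]
grip_width: 0.146
grip_force: 10.4
```

step_arm(increments=[{"dx": 0, "dy": 0, "dz": 0, "wx": 0, "wy": 0, "wz": 0}, {"dx": 0, "dy": 0, "dz": 0, "wx": 0, "wy": 0, "wz": 0}, {"dx": 0, "dy": 0, "dz": 0, "wx": 0, "wy": 0, "wz": 0}, {"dx": 0, "dy": 0, "dz": 0, "wx": 0, "wy": 0, "wz": 0}])

```text
time_s: 6.3
eef_pos: [608.8, -70.7, 225.4]
ee_rot: [0.002, 0.079, 0.997, 0.001]
force: [0.1, 5.0, 10.9]
grip_width: 0.118
grip_force: 5.0
```

```bash
python3 - <<'E'
from h import *
plan([607.8,-71.3,223],np.pi/2-.1575)
print(ctrl.sense()["wrist_torque"])
E
```

```text
{'t': 6.3, 'pos': [608.8, -70.7, 225.4], 'd': [0.03, -0.03, 0.09], 'ydeg': np.float64(80.99), 'tilt': [0.25, 0.05], 'wz': np.float64(0.002)} F [ 0.1  5.  10.9] grip 0.118 5.0
[ 0.99099677 -0.08873371 -0.00551764]
```

```bash
python3 - <<'E'
from h import *
a=eyes.capture("wrist"); b=eyes.capture("scene"); s=ctrl.sense()
print([round(x,1) for x in s["force"]],s["grip_width"])
im=np.vstack([cv2.resize(a["frame"][120:320,200:500],(600,300)) if 0 else cv2.resize(a["frame"][150:400,160:480],(384,300)),cv2.resize(b["frame"][150:250,240:368],(384,300),interpolation=cv2.INTER_CUBIC)])
cv2.imwrite("pics/g1.png",im)
E
```

```text
[np.float64(-0.9), np.float64(5.3), np.float64(10.2)] 0.1151511468040755
```

View pics/g1.png

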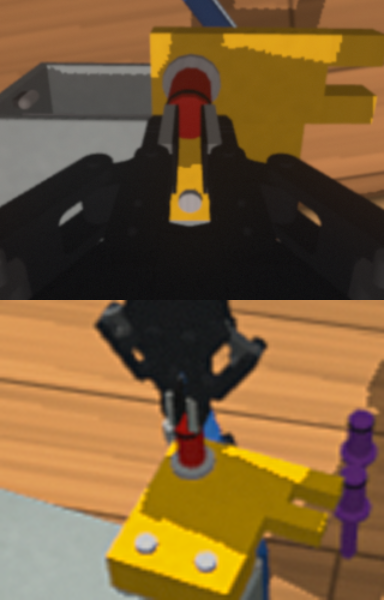

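```bash
python3 - <<'E'
from h import *
s=ctrl.sense(); R=rot(s["ee_rot"]); p=np.array(s["eef_pos"]); print(p)
a=eyes.capture("wrist"); b=eyes.capture("scene")
for n,X in dict(collar=[607.8,-71.3,191],top=[607.8,-71.3,235],tcp=p,tip=p+R[:,2]*25).items(): print(n,proj(a,X,s).round(1),proj(b,X).round(1))
for k,(c,f) in dict(w=(a,(200,160,330,400)),s=(b,(290,180,315,215))).items():
    h=cv2.cvtColor(c["frame"],cv2.COLOR_BGR2HSV); m=(cv2.inRange(h,(0,150,60),(6,255,255))|cv2.inRange(h,(174,150,60),(180,255,255)))
    ys,xs=np.nonzero(m); q=(xs>f[0])&(ys>f[1])&(xs<f[2]+100)&(ys<f[3]); print(k,xs[q].min(),xs[q].max(),ys[q].min(),ys[q].max())
im=cv2.resize(b["frame"][150:230,265:345],(560,560),interpolation=cv2.INTER_CUBIC)
w=cv2.resize(a["frame"][160:300,240:400],(640,560),interpolation=cv2.INTER_CUBIC)
cv2.imwrite("pics/g2.png",cv2.resize(np.hstack([im,w]),(800,373)))
E
```

```text
[608.75300581 -70.71687453 225.36533006]
collar [318.2 221. ] [302.6 202.3]
top [318.4 249.9] [301.6 189.8]
tcp [319.6 243.6] [302.  192.9]
tip [319.3 227.4] [302.6 200. ]
w 301 335 207 264
s 298 307 188 205
```

View pics/g2.png

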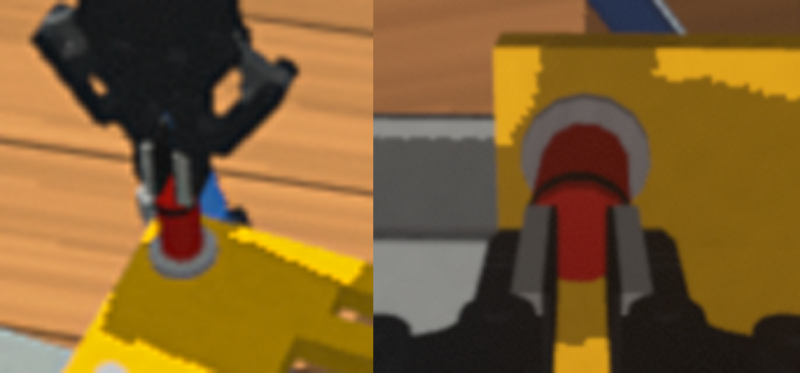

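```bash
python3 - <<'E'
from h import *
s=ctrl.sense(); a=eyes.capture("wrist")
for z in (191,225,235,245): print(z,[proj(a,[607.8+dx,-71.3+dy,z],s).round(1).tolist() for dx,dy in ((-12,0),(12,0),(0,-12),(0,12))])
R=rot(s["ee_rot"]);p=np.array(s["eef_pos"])
for z in (-30,-20,-10,0,10,25): print("toolz",z,[proj(a,p+R@[x,5*1.,z],s).round(1).tolist() for x in (11,-11)])
h=cv2.cvtColor(a["frame"],cv2.COLOR_BGR2HSV); m=(cv2.inRange(h,(0,150,130),(6,255,255))|cv2.inRange(h,(174,150,130),(180,255,255)))
ys,xs=np.nonzero(m); print("cap",xs.min(),xs.max(),ys.min(),ys.max())
c=cv2.imread("pics/w1.png"); s1=dict(eef_pos=[557.8,-34.8,360.5],ee_rot=[0,.08,.997,0])
n=np.hypot(.08,.997); s1["ee_rot"]=[0,.08/n,.997/n,0]
print("w1 cap",proj(a,[607.8,-71.3,235],s1))
R=rot(s1["ee_rot"])
for z in (-40,-20,0,12,25): print("open z",z,[proj(a,np.array(s1["eef_pos"])+R@[x,42.5,z],s1).round(1).tolist() for x in (11,-11)])
E
```

```text
191 [[315.6, 205.6], [320.7, 235.8], [302.0, 223.4], [334.5, 218.6]]
225 [[315.2, 224.2], [321.4, 259.2], [299.1, 244.8], [337.8, 239.2]]
235 [[315.1, 231.1], [321.6, 267.8], [298.0, 252.8], [339.0, 246.9]]
245 [[315.0, 238.9], [321.9, 277.5], [296.8, 261.7], [340.4, 255.6]]
toolz -30 [[330.0, 250.9], [329.5, 288.7]]
toolz -20 [[329.3, 241.9], [328.7, 277.8]]
toolz -10 [[328.5, 234.0], [328.1, 268.1]]
toolz 0 [[327.9, 227.0], [327.5, 259.5]]
toolz 10 [[327.4, 220.7], [327.0, 251.8]]
toolz 25 [[326.6, 212.6], [326.3, 241.7]]Traceback (most recent call last):
  File "<stdin>", line 7, in <module>
    return umr_minimum(a, axis, None, out, keepdims, initial, where)
ValueError: zero-size array to reduction operation minimum which has no identity
```

The pictures show the real fingertips at about 10 mm behind the TCP, roughly 35 mm further back than stated. They closed on top of the grip's cap and didn't grip it. I'll back off, open, and go down with that offset.

step_arm(increments=[{"dx": 0, "dy": 0, "dz": -0.6, "wx": 0, "wy": 0, "wz": 0}, {"dx": 0, "dy": 0, "dz": 0, "wx": 0, "wy": 0, "wz": 0}])

```text
time_s: 6.75
eef_pos: [608.5, -71.9, 240.1]
ee_rot: [0.002, 0.079, 0.997, -0.0]
force: [-0.0, 1.0, 0.5]
grip_width: 0.115
grip_force: 0.0
```

step_arm(increments=[{"dx": 0, "dy": 0, "dz": 0, "wx": 0, "wy": 0, "wz": 0}, {"dx": 0, "dy": 0, "dz": 0, "wx": 0, "wy": 0, "wz": 0}, {"dx": 0, "dy": 0, "dz": 0, "wx": 0, "wy": 0, "wz": 0}, {"dx": 0, "dy": 0, "dz": 0, "wx": 0, "wy": 0, "wz": 0}, {"dx": 0, "dy": 0, "dz": 0, "wx": 0, "wy": 0, "wz": 0}], fingers=70)

```text
time_s: 7.25
eef_pos: [607.8, -71.7, 237.9]
ee_rot: [-0.0, 0.079, 0.997, 0.0]
force: [0.2, -0.7, -0.1]
grip_width: 0.817
grip_force: 0.0
```

```bash
python3 - <<'E'
from h import *
s=ctrl.sense(); a=eyes.capture("wrist")
plan([607.8,-71.3,198],np.pi/2-.1575)
l=eyes.landmark_of("wrist","pin")[0]; print(l["p"],toworld(a,l["point"],s))
R=rot(s["ee_rot"]);p=np.array(s["eef_pos"])
for z in (-40,-20,0,12,25): print("open z",z,[proj(a,p+R@[x,35,z],s).round(1).tolist() for x in (11,-11)])
cv2.imwrite("pics/w2.png",cv2.resize(a["frame"][150:400,140:500],(792,550)))
E
```

```text
{'t': 7.3, 'pos': [607.8, -71.7, 238.0], 'd': [0.0, 0.01, 1.6], 'ydeg': np.float64(80.95), 'tilt': [-0.01, 0.0], 'wz': np.float64(-0.004)} F [-0.5 -0.9  0.3] grip 0.823 0.0
0.62 [464.22497444  48.95764104  69.57209232]
open z -40 [[395.7, 261.0], [391.6, 300.7]]
open z -20 [[385.6, 241.8], [382.6, 277.6]]
open z 0 [[377.9, 226.9], [375.5, 259.4]]
open z 12 [[374.0, 219.5], [372.0, 250.3]]
open z 25 [[370.3, 212.5], [368.6, 241.6]]
```

View pics/w2.png

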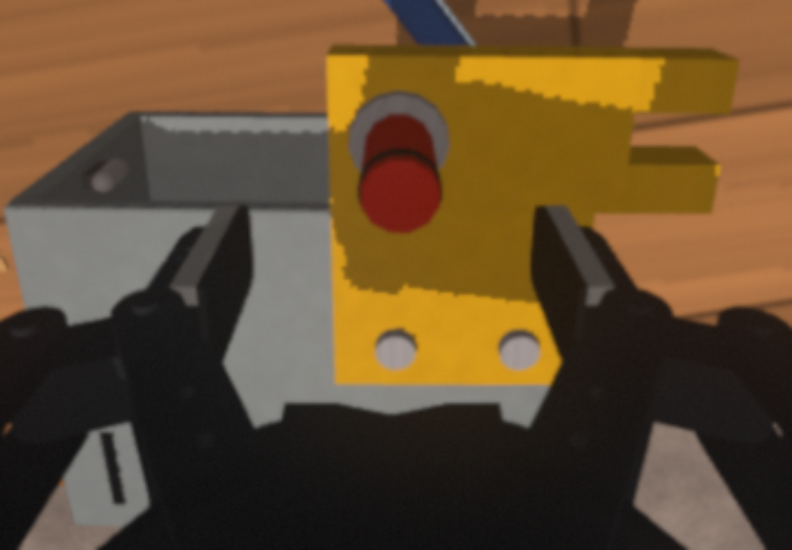

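The view shows the open tips at (242,207) and (535,207) in the crop, which works out to 20 mm behind the TCP. The pin is central and untouched. I'll descend 40 mm and grip.

step_arm(increments=[{"dx": 0, "dy": 0, "dz": 0.6, "wx": 0, "wy": 0, "wz": 0}, {"dx": 0, "dy": 0, "dz": 0.6, "wx": 0, "wy": 0, "wz": 0}, {"dx": 0, "dy": 0, "dz": 0.4, "wx": 0, "wy": 0, "wz": 0}, {"dx": 0, "dy": 0, "dz": 0, "wx": 0, "wy": 0, "wz": 0}])

```text
time_s: 7.75
eef_pos: [607.4, -71.5, 196.7]
ee_rot: [-0.001, 0.079, 0.997, 0.0]
force: [0.3, 0.6, -0.2]
grip_width: 0.826
grip_force: 0.0
```

step_arm(increments=[{"dx": 0, "dy": 0, "dz": 0, "wx": 0, "wy": 0, "wz": 0}, {"dx": 0, "dy": 0, "dz": 0, "wx": 0, "wy": 0, "wz": 0}, {"dx": 0, "dy": 0, "dz": 0, "wx": 0, "wy": 0, "wz": 0}, {"dx": 0, "dy": 0, "dz": 0, "wx": 0, "wy": 0, "wz": 0}, {"dx": 0, "dy": 0, "dz": 0, "wx": 0, "wy": 0, "wz": 0}], fingers=10)

```text
time_s: 8.25
eef_pos: [608.2, -71.5, 198.9]
ee_rot: [0.001, 0.079, 0.997, 0.0]
force: [0.2, 1.8, 4.7]
grip_width: 0.26
grip_force: 58.7
```

step_arm(increments=[{"dx": 0, "dy": 0, "dz": 0, "wx": 0, "wy": 0, "wz": 0}, {"dx": 0, "dy": 0, "dz": 0, "wx": 0, "wy": 0, "wz": 0}])

```text
time_s: 8.45
eef_pos: [608.2, -71.5, 198.9]
ee_rot: [0.001, 0.079, 0.997, 0.0]
force: [0.1, 2.6, 5.2]
grip_width: 0.257
grip_force: 58.7
```

```bash
python3 - <<'E'
from h import *
plan([607.8,-71.3,198],np.pi/2-.1575); print(ctrl.sense()["wrist_torque"])
E
```

```text
{'t': 8.45, 'pos': [608.2, -71.5, 198.9], 'd': [0.02, 0.01, 0.03], 'ydeg': np.float64(80.96), 'tilt': [0.08, -0.0], 'wz': np.float64(-0.003)} F [0.1 2.6 5.2] grip 0.257 58.7
[ 0.34999123 -0.00448305 -0.01115376]
```

Gripped at about 23 mm with 59 N. Now lifting.

step_arm(increments=[{"dx": 0, "dy": 0, "dz": -0.4, "wx": 0, "wy": 0, "wz": 0}, {"dx": 0, "dy": 0, "dz": -0.6, "wx": 0, "wy": 0, "wz": 0}, {"dx": 0, "dy": 0, "dz": -0.8, "wx": 0, "wy": 0, "wz": 0}, {"dx": 0, "dy": 0, "dz": -0.8, "wx": 0, "wy": 0, "wz": 0}, {"dx": 0, "dy": 0, "dz": -0.8, "wx": 0, "wy": 0, "wz": 0}])

```text
time_s: 8.95
eef_pos: [607.6, -71.9, 283.9]
ee_rot: [-0.001, 0.079, 0.997, -0.0]
force: [-0.6, 0.5, -2.0]
grip_width: 0.26
grip_force: 58.9
```

step_arm(increments=[{"dx": 0, "dy": 0, "dz": -0.4, "wx": 0, "wy": 0, "wz": 0}, {"dx": 0, "dy": 0, "dz": 0, "wx": 0, "wy": 0, "wz": 0}, {"dx": 0, "dy": 0, "dz": 0, "wx": 0, "wy": 0, "wz": 0}, {"dx": 0, "dy": 0, "dz": 0, "wx": 0, "wy": 0, "wz": 0}])

```text
time_s: 9.35
eef_pos: [607.5, -71.7, 291.8]
ee_rot: [-0.001, 0.079, 0.997, 0.0]
force: [-0.0, 0.6, -2.7]
grip_width: 0.264
grip_force: 58.9
```

```bash
python3 - <<'E'
from h import *
# bore->notch 95 along cabinet y; stand 6 mm further out first
th=-.1575; u=np.array([-np.sin(th),np.cos(th)]); q=np.array([608.2,-71.5])+u*101
plan([*q,293.5],np.pi/2-.1575)
s=ctrl.sense(); a=eyes.capture("wrist"); 
print([(round(l["p"],2),toworld(a,l["point"],s).round(1)) for l in eyes.landmark_of("wrist","pin")[:2]])
print([(round(l["p"],2),toworld(a,l["point"],s).round(1)) for l in eyes.landmark_of("wrist","bore")[:2]])
cv2.imwrite("pics/w3.png",cv2.resize(a["frame"][120:400,140:500],(720,560)))
E
```

```text
{'t': 9.35, 'pos': [607.5, -71.7, 291.8], 'd': [-0.02, 4.05, -0.07], 'ydeg': np.float64(80.95), 'tilt': [-0.13, 0.04], 'wz': np.float64(-0.005)} F [-0.   0.6 -2.7] grip 0.264 58.9
[(0.7, array([534. ,  59.8,  71.9])), (0.63, array([466.6,  49.1,  68.5]))]
[(0.77, array([609.2, -70. , 181.1]))]
```

View pics/w3.png

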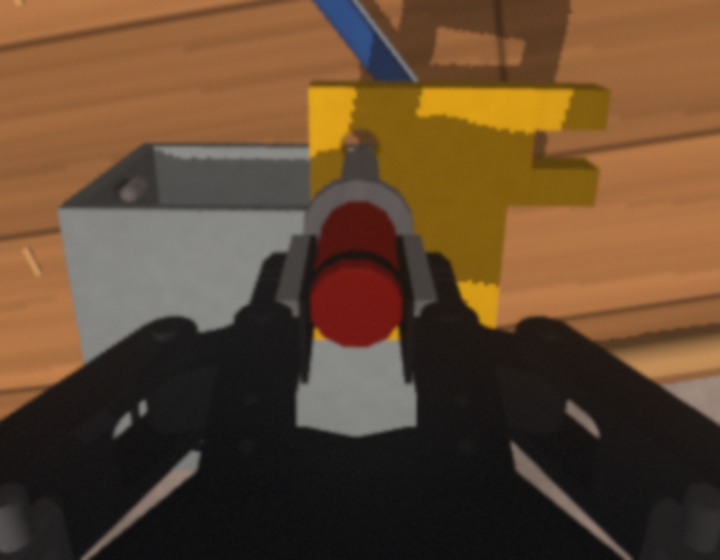

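The view shows the pin clear of the bore at (360,148) in the crop, held upright and centred between the pads. I'll carry it to the notch, standing 6 mm out from the back.

step_arm(increments=[{"dx": 0, "dy": 0.6, "dz": 0, "wx": 0, "wy": 0, "wz": 0}, {"dx": 0, "dy": 0.9, "dz": 0, "wx": 0, "wy": 0, "wz": 0}, {"dx": 0, "dy": 0.9, "dz": 0, "wx": 0, "wy": 0, "wz": 0}, {"dx": 0, "dy": 0.9, "dz": 0, "wx": 0, "wy": 0, "wz": 0}, {"dx": 0, "dy": 0.7, "dz": 0, "wx": 0, "wy": 0, "wz": 0}])

```text
time_s: 10.0
eef_pos: [623.6, 29.3, 293.0]
ee_rot: [-0.0, 0.078, 0.997, 0.0]
force: [0.4, -0.1, -2.0]
grip_width: 0.258
grip_force: 59.1
```

step_arm(increments=[{"dx": 0, "dy": 0.05, "dz": 0, "wx": 0, "wy": 0, "wz": 0}, {"dx": 0, "dy": 0, "dz": 0, "wx": 0, "wy": 0, "wz": 0}, {"dx": 0, "dy": 0, "dz": 0, "wx": 0, "wy": 0, "wz": 0}, {"dx": 0, "dy": 0, "dz": 0, "wx": 0, "wy": 0, "wz": 0}])

```text
time_s: 10.4
eef_pos: [623.8, 27.5, 293.1]
ee_rot: [-0.0, 0.079, 0.997, -0.0]
force: [0.6, 0.1, -1.7]
grip_width: 0.259
grip_force: 59.1
```

```bash
python3 - <<'E'
from h import *
th=-.1575; u=np.array([-np.sin(th),np.cos(th)]); q=np.array([608.0,-71.4])+u*101
plan([*q,203],np.pi/2-.1575)
s=ctrl.sense(); a=eyes.capture("wrist"); cv2.imwrite("pics/w4.png",a["frame"])
cv2.imwrite("pics/w4c.png",cv2.resize(a["frame"][120:320,200:440],(720,600),interpolation=cv2.INTER_CUBIC))
R=rot(s["ee_rot"]);p=np.array(s["eef_pos"])
V=np.array([748.11,-144.2]);Rc=np.array([[np.cos(th),-np.sin(th)],[np.sin(th),np.cos(th)]])
for q in [(-160,135),(-140,135),(-160,170),(-140,170),(-180,170)]: print(q,((proj(a,[*(V+Rc@q),185],s)-[200,120])*3).round())
E
```

```text
{'t': 10.4, 'pos': [623.8, 27.5, 293.1], 'd': [0.0, 0.03, 3.6], 'ydeg': np.float64(80.89), 'tilt': [-0.0, -0.01], 'wz': np.float64(-0.014)} F [ 0.6  0.1 -1.7] grip 0.259 59.1
(-160, 135) [310. 191.]
(-140, 135) [311. 250.]
(-160, 170) [418. 191.]
(-140, 170) [417. 250.]
(-180, 170) [419. 130.]
```

View pics/w4c.png

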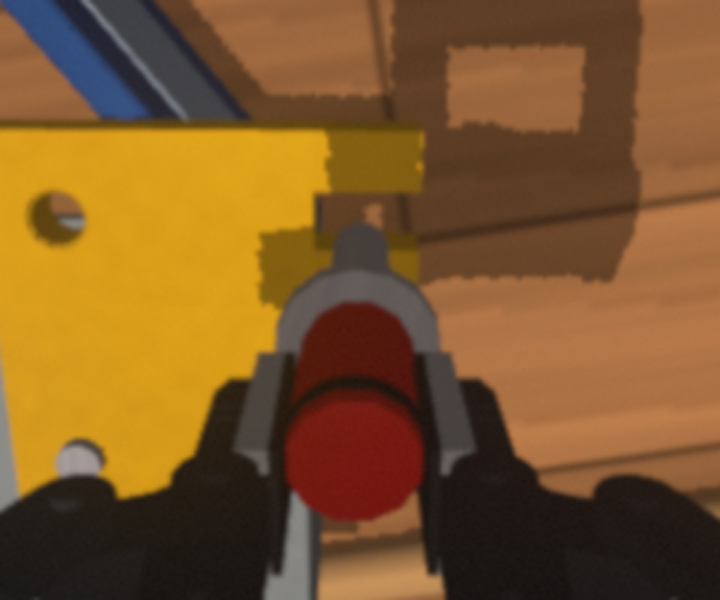

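The view shows the shank foot at (360,240) in the crop, right over the slot, whose back is at x≈315 and edges at y 193–250, as predicted. I'll lower it.

step_arm(increments=[{"dx": 0, "dy": 0.02, "dz": 0.4, "wx": 0, "wy": 0, "wz": 0}, {"dx": 0, "dy": 0, "dz": 0.5, "wx": 0, "wy": 0, "wz": 0}, {"dx": 0, "dy": 0, "dz": 0.5, "wx": 0, "wy": 0, "wz": 0}, {"dx": 0, "dy": 0, "dz": 0.4, "wx": 0, "wy": 0, "wz": 0}, {"dx": 0, "dy": 0, "dz": 0.2, "wx": 0, "wy": 0, "wz": 0}])

```text
time_s: 10.95
eef_pos: [623.5, 28.8, 241.4]
ee_rot: [-0.001, 0.079, 0.997, 0.0]
force: [0.5, -0.5, -1.9]
grip_width: 0.261
grip_force: 59.1
```

step_arm(increments=[{"dx": 0, "dy": 0, "dz": 0.4, "wx": 0, "wy": 0, "wz": 0}, {"dx": 0, "dy": 0, "dz": 0.5, "wx": 0, "wy": 0, "wz": 0}, {"dx": 0, "dy": 0, "dz": 0.4, "wx": 0, "wy": 0, "wz": 0}, {"dx": 0, "dy": 0, "dz": 0.2, "wx": 0, "wy": 0, "wz": 0}, {"dx": 0, "dy": 0, "dz": 0, "wx": 0, "wy": 0, "wz": 0}])

```text
time_s: 11.45
eef_pos: [623.6, 28.8, 204.7]
ee_rot: [-0.001, 0.079, 0.997, 0.0]
force: [0.2, -0.5, -2.9]
grip_width: 0.259
grip_force: 59.1
```

```bash
python3 - <<'E'
from h import *
th=-.1575; u=np.array([-np.sin(th),np.cos(th)]); q=np.array([608.0,-71.4])+u*95
plan([*q,199],np.pi/2-.1575); print(ctrl.sense()["wrist_torque"])
E
```

```text
{'t': 11.45, 'pos': [623.6, 28.8, 204.7], 'd': [-0.01, -0.26, 0.23], 'ydeg': np.float64(80.95), 'tilt': [-0.07, 0.01], 'wz': np.float64(-0.004)} F [ 0.2 -0.5 -2.9] grip 0.259 59.1
[-0.01065917  0.00662216  0.0142439 ]
```

step_arm(increments=[{"dx": 0, "dy": -0.14, "dz": 0, "wx": 0, "wy": 0, "wz": 0}, {"dx": 0, "dy": -0.14, "dz": 0, "wx": 0, "wy": 0, "wz": 0}, {"dx": 0, "dy": 0, "dz": 0.1, "wx": 0, "wy": 0, "wz": 0}, {"dx": 0, "dy": 0, "dz": 0.1, "wx": 0, "wy": 0, "wz": 0}, {"dx": 0, "dy": 0, "dz": 0.05, "wx": 0, "wy": 0, "wz": 0}])

```text
time_s: 11.95
eef_pos: [622.7, 21.9, 199.0]
ee_rot: [-0.0, 0.079, 0.997, -0.0]
force: [0.2, -0.3, -0.8]
grip_width: 0.259
grip_force: 59.3
```

step_arm(increments=[{"dx": 0, "dy": 0, "dz": 0, "wx": 0, "wy": 0, "wz": 0}, {"dx": 0, "dy": 0, "dz": 0, "wx": 0, "wy": 0, "wz": 0}])

```text
time_s: 12.15
eef_pos: [622.8, 21.9, 199.3]
ee_rot: [-0.0, 0.079, 0.997, -0.0]
force: [0.1, -0.0, -1.4]
grip_width: 0.259
grip_force: 59.5
```

```bash
python3 - <<'E'
from h import *
th=-.1575; u=np.array([-np.sin(th),np.cos(th)]); q=np.array([608.0,-71.4])+u*95
plan([*q,199],np.pi/2-.1575); print(ctrl.sense()["wrist_torque"])
E
```

```text
{'t': 12.15, 'pos': [622.8, 21.9, 199.3], 'd': [-0.0, 0.02, 0.01], 'ydeg': np.float64(80.96), 'tilt': [-0.0, -0.0], 'wz': np.float64(-0.003)} F [ 0.1 -0.  -1.4] grip 0.259 59.5
[0.03885214 0.00223066 0.01950637]
```

step_arm(increments=[{"dx": 0, "dy": -0.04, "dz": 0.05, "wx": 0, "wy": 0, "wz": 0}, {"dx": 0, "dy": 0, "dz": 0, "wx": 0, "wy": 0, "wz": 0}, {"dx": 0, "dy": 0, "dz": 0, "wx": 0, "wy": 0, "wz": 0}])

```text
time_s: 12.45
eef_pos: [622.9, 21.5, 198.9]
ee_rot: [0.001, 0.079, 0.997, 0.001]
force: [-0.0, 4.8, 4.9]
grip_width: 0.261
grip_force: 59.9
```

step_arm(increments=[{"dx": 0, "dy": 0, "dz": 0, "wx": 0, "wy": 0, "wz": 0}, {"dx": 0, "dy": 0, "dz": 0, "wx": 0, "wy": 0, "wz": 0}, {"dx": 0, "dy": 0, "dz": 0, "wx": 0, "wy": 0, "wz": 0}, {"dx": 0, "dy": 0, "dz": 0, "wx": 0, "wy": 0, "wz": 0}, {"dx": 0, "dy": 0, "dz": 0, "wx": 0, "wy": 0, "wz": 0}], fingers=75)

```text
time_s: 12.95
eef_pos: [622.6, 20.7, 198.0]
ee_rot: [-0.0, 0.079, 0.997, -0.0]
force: [0.5, -0.3, 0.6]
grip_width: 0.878
grip_force: 0.0
```

step_arm(increments=[{"dx": 0, "dy": 0, "dz": -0.6, "wx": 0, "wy": 0, "wz": 0}, {"dx": 0, "dy": 0, "dz": -0.9, "wx": 0, "wy": 0, "wz": 0}, {"dx": 0, "dy": 0, "dz": -0.9, "wx": 0, "wy": 0, "wz": 0}, {"dx": 0, "dy": 0, "dz": -0.9, "wx": 0, "wy": 0, "wz": 0}, {"dx": 0, "dy": 0, "dz": -0.7, "wx": 0, "wy": 0, "wz": 0}])

```text
time_s: 13.45
eef_pos: [622.7, 20.8, 299.6]
ee_rot: [0.001, 0.079, 0.997, -0.0]
force: [0.3, -0.3, -0.2]
grip_width: 0.878
grip_force: 0.0
```

```bash
python3 - <<'E'
from h import *
th=-.1575
s=ctrl.sense(); a=eyes.capture("wrist"); L=eyes.landmark_of("wrist","pin")
Rc=np.array([[np.cos(th),-np.sin(th)],[np.sin(th),np.cos(th)]])
for l in L[:3]:
    w=toworld(a,l["point"],s); print(round(l["p"],2),w.round(1),"cab",(Rc.T@(w[:2]-[748.11,-144.2])).round(1))
for cam in ("wrist","top","scene"):
    c=a if cam=="wrist" else eyes.capture(cam)
    for l in ("door_edge","hinge"): print(cam,l,[(round(d["p"],2),toworld(c,d["point"],s).round(0).tolist()) for d in eyes.landmark_of(cam,l)[:1]])
plan([0,0,0])
cv2.imwrite("pics/w5.png",cv2.resize(a["frame"][60:360,140:500],(720,600)))
E
```

```text
0.77 [468.   51.3  70.6] cab [-307.3  149.1]
0.56 [622.7  19.9 185.7] cab [-149.6  142.4]
wrist door_edge [(0.65, [456.0, -105.0, 158.0])]
wrist hinge [(0.81, [667.0, -8.0, 152.0])]
top door_edge [(0.54, [453.0, -108.0, 157.0])]
top hinge [(0.63, [620.0, 23.0, 185.0])]
scene door_edge [(0.94, [460.0, -108.0, 152.0])]
scene hinge [(0.85, [670.0, -5.0, 156.0])]
{'t': 13.95, 'pos': [622.5, 20.9, 297.4], 'd': [24.44, -4.74, 11.92], 'ydeg': np.float64(80.95), 'tilt': [-0.06, 0.01]} F [ 0.4 -0.4  0. ] grip 0.881 0.0
```

View pics/w5.png

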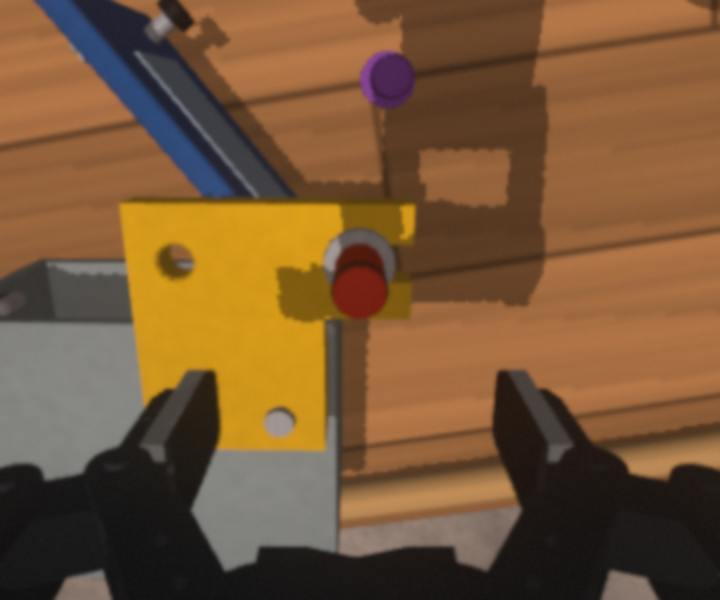

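The view shows the red pin upright in the notch with its collar on the bracket at (360,260), the bore empty at (175,262), and the network's position within about 3 mm. The door stands at about 0.92 rad. Next I'll close the fingers and go to the door's outer side.

step_arm(increments=[{"dx": 0.95, "dy": -0.67, "dz": 0, "wx": 0, "wy": 0, "wz": 0}, {"dx": 0.95, "dy": -0.67, "dz": 0, "wx": 0, "wy": 0, "wz": 0}, {"dx": 0.95, "dy": -0.67, "dz": 0, "wx": 0, "wy": 0, "wz": 0}, {"dx": 0.95, "dy": -0.67, "dz": 0, "wx": 0, "wy": 0, "wz": 0}, {"dx": 0.95, "dy": -0.67, "dz": 0, "wx": 0, "wy": 0, "wz": 0}], fingers=0)

```text
time_s: 14.45
eef_pos: [491.0, -43.5, 297.9]
ee_rot: [-0.0, 0.079, 0.997, -0.0]
force: [0.7, -0.2, 0.5]
grip_width: 0.019
grip_force: 0.0
```

step_arm(increments=[{"dx": 0.95, "dy": -0.67, "dz": 0, "wx": 0, "wy": 0, "wz": 0}, {"dx": 0, "dy": 0, "dz": 0.8, "wx": 0, "wy": 0, "wz": 0}, {"dx": 0, "dy": 0, "dz": 0.8, "wx": 0, "wy": 0, "wz": 0}, {"dx": 0, "dy": 0, "dz": 0.8, "wx": 0, "wy": 0, "wz": 0}, {"dx": 0, "dy": 0, "dz": 0, "wx": 0, "wy": 0, "wz": 0}])

```text
time_s: 14.95
eef_pos: [465.0, -55.6, 236.0]
ee_rot: [-0.002, 0.079, 0.997, 0.001]
force: [1.0, -0.1, 0.7]
grip_width: 0.001
grip_force: 0.0
```

```bash
cat >> h.py <<'E'
th=-.1575; V=np.array([748.11,-144.2]); Rc=np.array([[np.cos(th),-np.sin(th)],[np.sin(th),np.cos(th)]])
def cab(p): return (Rc.T@(np.array(p)[:2]-V)).round(1)
E
python3 - <<'E'
from h import *
plan([*(V+Rc@[-293,42]),115],np.pi/2+th)
s=ctrl.sense(); print(cab(s["eef_pos"])); a=eyes.capture("wrist")
for l in ("door_edge","pin"): print(l,[(round(d["p"],2),toworld(a,d["point"],s).round(0).tolist()) for d in eyes.landmark_of("wrist",l)[:3]])
cv2.imwrite("pics/w6.png",cv2.resize(a["frame"],(800,500)))
E
```

```text
{'t': 14.95, 'pos': [465.0, -55.6, 236.0], 'd': [-0.04, -0.05, 4.84], 'ydeg': np.float64(80.94), 'tilt': [-0.24, 0.09], 'wz': np.float64(-0.005)} F [ 1.  -0.1  0.7] grip 0.001 0.0
[-293.5   43.1]
door_edge [(0.58, [456.0, -103.0, 156.0])]
pin [(0.81, [532.0, 57.0, 71.0]), (0.71, [605.0, 371.0, -1.0]), (0.68, [469.0, 52.0, 67.0])]
```

View pics/w6.png

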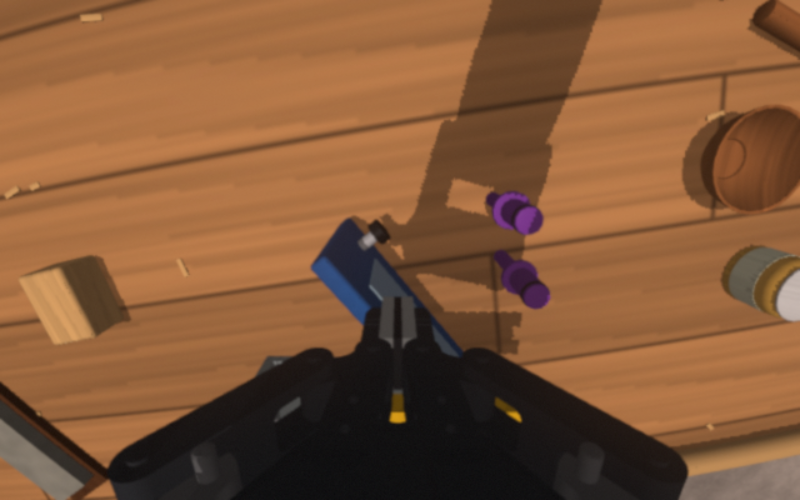

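The view shows the closed fingertips at (398,300), beside the door's outer side. The knob is at (375,235), and the purple pins at (520,215) and (525,280) are well to the right. I'll lower to 115.

step_arm(increments=[{"dx": 0, "dy": 0, "dz": 0.9, "wx": 0, "wy": 0, "wz": 0}, {"dx": 0, "dy": 0, "dz": 0.9, "wx": 0, "wy": 0, "wz": 0}, {"dx": 0, "dy": 0, "dz": 0.9, "wx": 0, "wy": 0, "wz": 0}, {"dx": 0, "dy": 0, "dz": 0.9, "wx": 0, "wy": 0, "wz": 0}, {"dx": 0, "dy": 0, "dz": 0.9, "wx": 0, "wy": 0, "wz": 0}])

```text
time_s: 15.6
eef_pos: [466.8, -56.2, 125.9]
ee_rot: [0.001, 0.079, 0.997, -0.0]
force: [-0.7, -0.0, -0.2]
grip_width: 0.0
grip_force: 0.0
```

```bash
python3 - <<'E'
from h import *
s=ctrl.sense(); print(cab(s["eef_pos"]),s["eef_pos"],s["force"])
p=np.array([-293,42.])
for t in np.arange(.9,-.06,-.1):
    q=np.array([-100-200*np.sin(t)-29*np.cos(t),120-200*np.cos(t)+29*np.sin(t)]); d=q-p; print(round(t,2),q.round(),"dx",round(-d[0]/25,2),"dy",round(d[1]/25,2)); p=q
E
```

```text
[-291.6   42.8] [466.82200911 -56.16029475 125.87245211] [-0.72833725 -0.00950951 -0.15542279]
0.9 [-275.   18.] dx -0.73 dy -0.94
0.8 [-264.    1.] dx -0.44 dy -0.68
0.7 [-251.  -14.] dx -0.51 dy -0.63
0.6 [-237.  -29.] dx -0.57 dy -0.58
0.5 [-221.  -42.] dx -0.62 dy -0.52
0.4 [-205.  -53.] dx -0.67 dy -0.45
0.3 [-187.  -62.] dx -0.71 dy -0.38
0.2 [-168.  -70.] dx -0.75 dy -0.31
0.1 [-149.  -76.] dx -0.77 dy -0.23
0.0 [-129.  -80.] dx -0.79 dy -0.16
```

step_arm(increments=[{"dx": -0.36, "dy": -0.47, "dz": 0.3, "wx": 0, "wy": 0, "wz": 0}, {"dx": -0.37, "dy": -0.47, "dz": 0, "wx": 0, "wy": 0, "wz": 0}, {"dx": -0.22, "dy": -0.34, "dz": 0, "wx": 0, "wy": 0, "wz": 0}, {"dx": -0.22, "dy": -0.34, "dz": 0, "wx": 0, "wy": 0, "wz": 0}, {"dx": 0, "dy": 0, "dz": 0, "wx": 0, "wy": 0, "wz": 0}])

```text
time_s: 16.1
eef_pos: [489.5, -102.1, 118.8]
ee_rot: [0.001, 0.08, 0.997, -0.0]
force: [0.5, -0.4, -0.2]
grip_width: 0.002
grip_force: 0.0
```

step_arm(increments=[{"dx": -0.25, "dy": -0.32, "dz": 0, "wx": 0, "wy": 0, "wz": 0}, {"dx": -0.26, "dy": -0.31, "dz": 0, "wx": 0, "wy": 0, "wz": 0}, {"dx": -0.28, "dy": -0.29, "dz": 0, "wx": 0, "wy": 0, "wz": 0}, {"dx": -0.29, "dy": -0.29, "dz": 0, "wx": 0, "wy": 0, "wz": 0}, {"dx": -0.31, "dy": -0.26, "dz": 0, "wx": 0, "wy": 0, "wz": 0}])

```text
time_s: 16.6
eef_pos: [517.7, -143.0, 118.1]
ee_rot: [-0.0, 0.079, 0.997, -0.0]
force: [0.0, 0.3, 0.8]
grip_width: -0.002
grip_force: 0.2
```

```bash
python3 - <<'E'
from h import *
s=ctrl.sense(); print(cab(s["eef_pos"]),s["eef_pos"],s["force"])
for cam in ("scene","top"):
    c=eyes.capture(cam); 
    for l in ("door_edge","pin"): print(cam,l,[(round(d["p"],2),toworld(c,d["point"],s).round(0).tolist(),cab(toworld(c,d["point"],s)).tolist()) for d in eyes.landmark_of(cam,l)[:3]])
E
```

```text
[-227.8  -35. ] [ 517.68270821 -143.04620682  118.07804076] [0.03605645 0.27143647 0.76783898]
scene door_edge [(0.97, [506.0, -176.0, 153.0], [-234.3, -69.5])]
scene pin [(0.78, [624.0, 22.0, 185.0], [-148.4, 144.8]), (0.59, [538.0, 56.0, 69.0], [-239.2, 164.9]), (0.47, [465.0, 53.0, 74.0], [-310.3, 150.0])]
top door_edge []
top pin [(0.55, [499.0, -456.0, -2.0], [-196.7, -347.4]), (0.45, [462.0, 49.0, 67.0], [-312.7, 146.0]), (0.39, [621.0, 18.0, 185.0], [-151.2, 140.0])]
```

The door follows: it is at about 0.55 rad, past the old stop, and the pin is still parked at cabinet (-148,145). Continuing the arc.

step_arm(increments=[{"dx": -0.31, "dy": -0.26, "dz": 0, "wx": 0, "wy": 0, "wz": 0}, {"dx": -0.33, "dy": -0.23, "dz": 0, "wx": 0, "wy": 0, "wz": 0}, {"dx": -0.34, "dy": -0.22, "dz": 0, "wx": 0, "wy": 0, "wz": 0}, {"dx": -0.35, "dy": -0.19, "dz": 0, "wx": 0, "wy": 0, "wz": 0}, {"dx": -0.36, "dy": -0.19, "dz": 0, "wx": 0, "wy": 0, "wz": 0}])

```text
time_s: 17.4
eef_pos: [555.3, -176.6, 118.0]
ee_rot: [-0.0, 0.079, 0.997, 0.0]
force: [-0.4, 0.4, 0.1]
grip_width: -0.0
grip_force: 0.2
```

step_arm(increments=[{"dx": -0.37, "dy": -0.16, "dz": 0, "wx": 0, "wy": 0, "wz": 0}, {"dx": -0.38, "dy": -0.15, "dz": 0, "wx": 0, "wy": 0, "wz": 0}, {"dx": -0.38, "dy": -0.12, "dz": 0, "wx": 0, "wy": 0, "wz": 0}, {"dx": -0.39, "dy": -0.11, "dz": 0, "wx": 0, "wy": 0, "wz": 0}, {"dx": -0.3, "dy": -0.08, "dz": 0, "wx": 0, "wy": 0, "wz": 0}])

```text
time_s: 17.9
eef_pos: [597.4, -198.7, 117.7]
ee_rot: [-0.001, 0.079, 0.997, 0.0]
force: [-6.5, 4.7, 3.0]
grip_width: -0.001
grip_force: 3.5
```

```bash
python3 - <<'E'
from h import *
s=ctrl.sense(); print(cab(s["eef_pos"]),s["eef_pos"],s["force"])
for cam in ("scene",):
    c=eyes.capture(cam); 
    for l in ("door_edge","pin"): print(cam,l,[(round(d["p"],2),toworld(c,d["point"],s).round(0).tolist(),cab(toworld(c,d["point"],s)).tolist()) for d in eyes.landmark_of(cam,l)[:3]])
E
```

```text
[-140.3  -77.4] [ 597.39451942 -198.65239776  117.74805047] [-6.5095938   4.6507522   2.96110915]
scene door_edge [(0.82, [598.0, -231.0, 151.0], [-134.1, -109.4])]
scene pin [(0.81, [624.0, 19.0, 185.0], [-148.5, 142.1]), (0.74, [535.0, 54.0, 68.0], [-242.0, 162.1]), (0.51, [463.0, 49.0, 73.0], [-311.7, 146.6])]
```

step_arm(increments=[{"dx": -0.2, "dy": 0, "dz": 0, "wx": 0, "wy": 0, "wz": 0}, {"dx": -0.2, "dy": 0, "dz": 0, "wx": 0, "wy": 0, "wz": 0}, {"dx": -0.15, "dy": 0, "dz": 0, "wx": 0, "wy": 0, "wz": 0}, {"dx": 0, "dy": 0, "dz": 0, "wx": 0, "wy": 0, "wz": 0}, {"dx": 0, "dy": 0, "dz": 0, "wx": 0, "wy": 0, "wz": 0}])

```text
time_s: 18.55
eef_pos: [608.8, -200.4, 118.1]
ee_rot: [-0.003, 0.079, 0.997, 0.0]
force: [-14.1, -0.2, 5.1]
grip_width: 0.004
grip_force: 7.1
```

```bash
python3 - <<'E'
from h import *
s=ctrl.sense(); print(cab(s["eef_pos"]),s["eef_pos"],s["force"])
c=eyes.capture("scene")
print([(round(d["p"],2),cab(toworld(c,d["point"],s)).tolist()) for d in eyes.landmark_of("scene","door_edge")[:3]])
E
```

```text
[-128.7  -77.3] [ 608.83827198 -200.38108396  118.12934344] [-14.10241979  -0.2136772    5.06846993]
[(0.6, [-468.2, 500.8]), (0.52, [-116.0, -111.6])]
```

step_arm(increments=[{"dx": -0.15, "dy": 0, "dz": 0, "wx": 0, "wy": 0, "wz": 0}, {"dx": 0, "dy": 0, "dz": 0, "wx": 0, "wy": 0, "wz": 0}, {"dx": 0, "dy": 0, "dz": 0, "wx": 0, "wy": 0, "wz": 0}])

```text
time_s: 18.95
eef_pos: [608.9, -200.4, 118.1]
ee_rot: [-0.008, 0.079, 0.997, 0.001]
force: [-38.3, 3.8, 15.9]
grip_width: -0.003
grip_force: 19.3
```

```bash
python3 - <<'E'
from h import *
s=ctrl.sense(); print(cab(s["eef_pos"]),s["force"])
E
```

```text
[-128.7  -77.3] [-38.28769866   3.83215519  15.86555126]
```

It's against a hard stop, with the force rising and no movement, so the door is home. Backing off and away to check.

step_arm(increments=[{"dx": 0.4, "dy": 0, "dz": 0, "wx": 0, "wy": 0, "wz": 0}, {"dx": 0.8, "dy": 0, "dz": 0, "wx": 0, "wy": 0, "wz": 0}, {"dx": 0.9, "dy": 0, "dz": 0, "wx": 0, "wy": 0, "wz": 0}, {"dx": 0.9, "dy": 0, "dz": -0.5, "wx": 0, "wy": 0, "wz": 0}, {"dx": 0.9, "dy": 0, "dz": -0.9, "wx": 0, "wy": 0, "wz": 0}])

```text
time_s: 19.45
eef_pos: [517.0, -185.1, 152.5]
ee_rot: [-0.001, 0.079, 0.997, 0.001]
force: [0.6, 0.2, 0.8]
grip_width: 0.001
grip_force: 0.0
```

step_arm(increments=[{"dx": 0.5, "dy": 0, "dz": -0.9, "wx": 0, "wy": 0, "wz": 0}, {"dx": 0, "dy": 0, "dz": -0.9, "wx": 0, "wy": 0, "wz": 0}, {"dx": 0, "dy": 0, "dz": -0.9, "wx": 0, "wy": 0, "wz": 0}, {"dx": 0, "dy": 0, "dz": -0.9, "wx": 0, "wy": 0, "wz": 0}, {"dx": 0, "dy": 0, "dz": -0.9, "wx": 0, "wy": 0, "wz": 0}])

```text
time_s: 19.95
eef_pos: [506.0, -183.6, 266.9]
ee_rot: [0.001, 0.079, 0.997, -0.0]
force: [-0.3, -0.0, 0.6]
grip_width: 0.005
grip_force: 0.0
```

step_arm(increments=[{"dx": 0, "dy": 0, "dz": -0.9, "wx": 0, "wy": 0, "wz": 0}, {"dx": 0, "dy": 0, "dz": -0.9, "wx": 0, "wy": 0, "wz": 0}, {"dx": 0, "dy": 0, "dz": -0.9, "wx": 0, "wy": 0, "wz": 0}, {"dx": 0, "dy": 0, "dz": 0, "wx": 0, "wy": 0, "wz": 0}])

```text
time_s: 20.35
eef_pos: [506.7, -184.0, 336.2]
ee_rot: [0.003, 0.079, 0.997, -0.001]
force: [-0.9, -0.2, 0.5]
grip_width: 0.002
grip_force: 0.0
```

```bash
python3 - <<'E'
from h import *
s=ctrl.sense(); print(s["time_s"],cab(s["eef_pos"]),s["force"])
ims=[]
for cam in ("wrist","scene"):
    c=eyes.capture(cam); ims.append(c["frame"])
    for l in ("door_edge","pin"): print(cam,l,[(round(d["p"],2),cab(toworld(c,d["point"],s)).tolist(),round(toworld(c,d["point"],s)[2])) for d in eyes.landmark_of(cam,l)[:3]])
cv2.imwrite("pics/end.png",np.hstack([cv2.resize(ims[0][90:390,180:420],(400,500)),cv2.resize(ims[1][170:310,230:342],(400,500),interpolation=cv2.INTER_CUBIC)]))
E
```

```text
20.35 [-232.2  -77.2] [-0.8945154  -0.15850886  0.52536774]
wrist door_edge [(0.46, [-100.8, 120.7], 152)]
wrist pin [(0.77, [-241.8, 164.3], 73), (0.71, [-308.5, 148.9], 69), (0.68, [-151.1, 145.6], 184)]
scene door_edge [(0.72, [-119.0, -113.2], 153)]
scene pin [(0.74, [-151.2, 145.2], 185), (0.49, [-243.7, 164.0], 69), (0.48, [-309.0, 151.1], 75)]
```

View pics/end.png

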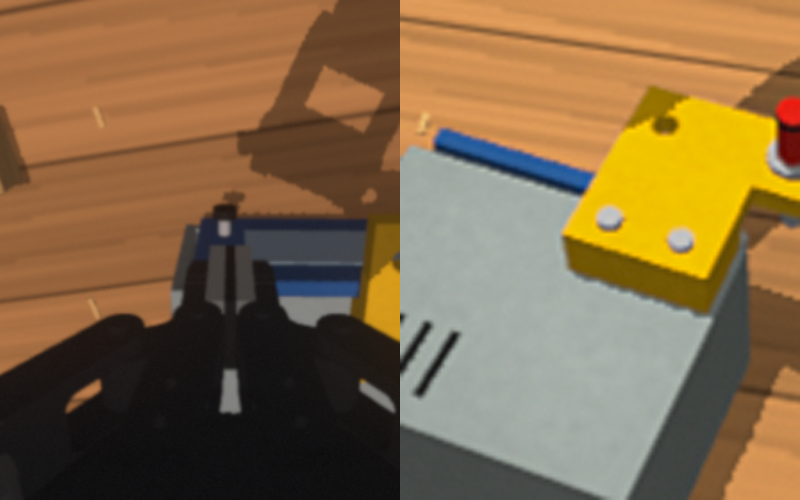

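The picture shows the door flush along the cabinet front, from (435,140) to (590,185) in the right half. It has stayed shut with the arm clear. The pin is upright in the notch at (790,150), which the networks put at cabinet (-151,145). Handing in.

```bash
python3 -c "
from rig import finish_job
print(finish_job())"
```

```text
the job is handed in; nothing more can be done
None
```

The job is handed in: the red pin is parked upright at the back of the notch with its collar down on the bracket, the blue door is shut against its stop, and the tin, bowl, block and chisel were not touched (about 20 s of the 56 s used).

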